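# Make up two sample-preparation kits

## Robot

A 6-joint arm with a two-finger parallel gripper is mounted at the origin on the work surface. World frame = base frame: x ahead of the robot, y to its left, z up, the work surface at z = 0. Lengths are in m, angles in rad, forces in N, time in s.
With the tool pointing down it reaches from about 0.3 to 0.85 m from the base axis. Payload 4.2 kg.
Tool frame: the origin (TCP) lies at the very end of the fingers, on their centre line; the grasp point (between the pads) lies manip.grasp_offset behind it (manip.grasp_offset is the distance from the TCP to the grasp point, in m); x points along the fingers, y is the direction in which the jaws open and shut, and the axes are right-handed (so a half turn about x gives the same grasp; the last joint's range is limited). The gripper opens to 91 mm and grips with 3 to 60 N. Pads are 32 mm wide; open, the fingers measure 118 mm over their backs; the gripper's body (76 mm by 178 mm) begins 60 mm behind the grasp point.
Start: joints at [-1.344, 0.32, 1.565, -0, 1.257, -0.02], TCP at [0.14, -0.558, 0.214] pointing down, gripper open.
Joint ranges: [-3.11, 3.11], [-0.84, 2.01], [0.21, 2.61], [-1.34, 4.49], [0.05, 2.63], [-2.56, 2.56]. Speed limits (rad/s): [2.57, 2.57, 3.14, 3.14, 3.14, 3.14].

## Interface

Orientations are given as a rotation vector (axis times angle).
In Python, from workcell import get_state, optics, manip, finder gives the robot as it stands.
- The arm moves only by the tool send_rows, never from a script. Its arguments are lists of equal length, an entry for each row: "xyz": the shift along the tool's x, y, z in mm, a list of three; "rotation": the turn, a rotation vector about the tool's x, y, z in rad, a list of three; "fingers": the opening, from -1 (shut) to 1 (fully open). A call has 1 to 12 rows; each row shifts and turns the pose as measured when the row begins, along the tool's axes as they then stand; what a row does not reach is not made up. A row lasts 1/8 s, in which the tool goes at most 62.5 mm and 10.7 degrees, less where a joint would pass 70% of its speed; a pose out of reach is approached as far as the arm can. A call with a gripper value outside its range is refused whole. The fingers move at their own pace and stop on an object; "squeeze" is the grip in N (left out, the last holds). Time passes only in rows, so rows that do not move let the fingers close. It gives the time, the measured TCP pose, the force and the opening at its end, in the units of the state.
- get_state(): the state, without advancing time (a new reading comes with each control period).
- optics.camera(name): name is "side" or "top" or "wrist"; returns the picture (480x640x3 uint8, red, green, blue); there is no depth.
- optics.get_calibration(name): a dict with "camera_matrix" (3x3 intrinsics, pixels), "D" ([k1, k2, p1, p2, k3] as OpenCV has them; the pictures are not rectified), "T" (4x4, takes a point from camera to world coordinates). Camera axes: x right, y down, z forward; pixel columns grow to the right and rows downward; lengths in m; the calibration is good to about 2 mm. A picture is of the moment at which its call begins: read the wrist's pose just before it. get_calibration takes no time and is no camera call; for the wrist camera it gives the pose at the moment of the call.
- manip.close_job(): hands the job in, once; it reports no verdict.
Trained networks look in the newest picture that a camera, given by its name, has taken for a name from the list of things; names that differ only in an ending like _2 or _b are one class to them, and where a whole thing is asked for, a point or a joint stands for the part that bears it (a point fixed in the world has none). Each returns a list of dicts, best first, with "score" (0 to 1); they miss things now and then, are a little off and sometimes report something else, mostly with a low value. They report only what shows in the picture. A call takes as long as a camera call. They do not tell look-alikes from the thing itself.
- finder.trace(thing, camera): "mask" (480x640 bool, what is visible of it) and "uv" ([column, row] in pixels, amid what is visible of it).
- finder.pinpoint(thing, camera): "uv" ([column, row] in pixels: a listed point, or the origin of a listed thing).
The state is a dict: "time_s": time; "qpos": joint angles; "qd": joint speeds; "tau": joint torques, N m; "tcp_pos": TCP position; "tcp_rot": TCP orientation; "contact_force": force on the tool from outside, world axes, zero at the start; "wrist_torque": the same for the moment, N m; "opening": finger opening in m.
Only numpy, scipy, OpenCV 4.12 (cv2) and the standard library are available. Lean on these libraries where they do the work, as an engineer would, in place of code of your own. Each camera call takes 0.05 s, during which the arm holds its last target. There are 200 camera calls.

## Task

Make up the two kits from the stock tray: the white tray gets the red-capped bottle, the blue-capped bottle and the purple tube box, and the blue tray gets the yellow-capped bottle and the orange tube box. Stand each bottle upright on the floor of a small square bay of its tray (either one) and lay each box lid-up on the floor of the long bay, setting everything down rather than dropping it. Leave the green- and black-capped bottles standing where they are.

Things in the scene. Friction and masses are not known exactly. Their poses are not given: they have to be found in the camera images.
- red_bottle_center (a point): Reagent bottle with a red screw cap and a red band round its milky-white body, standing upright in the stock tray; belongs in the white tray; 38 mm in diameter and 76 mm tall; the straight body reaches from the foot up to 53 mm, the cap is 29 mm wide, about 80 g. This point is on its axis, half-way up (38 mm above its foot); z up along the axis, x and y have no meaning.
- blue_bottle_center (a point): Reagent bottle with a blue screw cap and a blue band round its milky-white body, standing upright in the stock tray; belongs in the white tray (not the blue one); 38 mm in diameter and 76 mm tall; the straight body reaches from the foot up to 53 mm, the cap is 29 mm wide, about 80 g. This point is on its axis, half-way up (38 mm above its foot); z up along the axis, x and y have no meaning.
- yellow_bottle_center (a point): Reagent bottle with a yellow screw cap and a yellow band round its milky-white body, standing upright in the stock tray; belongs in the blue tray; 38 mm in diameter and 76 mm tall; the straight body reaches from the foot up to 53 mm, the cap is 29 mm wide, about 80 g. This point is on its axis, half-way up (38 mm above its foot); z up along the axis, x and y have no meaning.
- purple_box_center (a point): Closed purple tube storage box, straight sides, pale 3 by 6 grid printed on its lid, flat in the stock tray; belongs in the white tray; 52 mm wide (along its x), 96 mm long (along its y), 56 mm tall, about 90 g; lid and box are one rigid piece. This point is its centre, half-way up (28 mm above its underside); z up. Either way round is the same. Grip it across the 52 mm width, in its upper half, so that the fingers stay above the bay walls when it is set down.
- orange_box_center (a point): Closed orange tube storage box, straight sides, pale 3 by 6 grid printed on its lid, flat in the stock tray; belongs in the blue tray; 52 mm wide (along its x), 96 mm long (along its y), 56 mm tall, about 90 g; lid and box are one rigid piece. This point is its centre, half-way up (28 mm above its underside); z up. Either way round is the same. Grip it across the 52 mm width, in its upper half, so that the fingers stay above the bay walls when it is set down.
- white_tray: Empty white kit tray, fixed to the bench, 144 mm (x) by 132 mm (y). Origin at the centre of its underside, z up. The floor is 4 mm thick; outer walls reach 16 mm above the bench, inner dividers too, all 4 mm thick. Two square bottle bays, 60 by 60 mm inside, lie on its -x side, centred at x = -38 mm, y = -32 and y = +32 mm; one long box bay, 72 mm (x) by 124 mm (y) inside, lies on its +x side, centred at x = +32 mm, y = 0.
- blue_tray: Empty blue kit tray, fixed to the bench, 144 mm (x) by 132 mm (y). Origin at the centre of its underside, z up. The floor is 4 mm thick; outer walls reach 16 mm above the bench, inner dividers too, all 4 mm thick. Two square bottle bays, 60 by 60 mm inside, lie on its -x side, centred at x = -38 mm, y = -32 and y = +32 mm; one long box bay, 72 mm (x) by 124 mm (y) inside, lies on its +x side, centred at x = +32 mm, y = 0.
- green_bottle_center (a point): Reagent bottle with a green screw cap and a green band round its milky-white body, standing upright in the stock tray; spare stock that must stay where it stands; 38 mm in diameter and 76 mm tall; the straight body reaches from the foot up to 53 mm, the cap is 29 mm wide, about 80 g. This point is on its axis, half-way up (38 mm above its foot); z up along the axis, x and y have no meaning.
- black_bottle_center (a point): Reagent bottle with a black screw cap and a black band round its milky-white body, standing upright in the stock tray; spare stock that must stay where it stands; 38 mm in diameter and 76 mm tall; the straight body reaches from the foot up to 53 mm, the cap is 29 mm wide, about 80 g. This point is on its axis, half-way up (38 mm above its foot); z up along the axis, x and y have no meaning.
- stock_tray: Dull grey metal stock tray, fixed to the bench, 270 mm (x) by 250 mm (y), floor 2 mm thick, rim 8 mm high. Origin at the centre of its underside, z up. At the start five bottles stand on its -x part in two rows (a row of three at x = -85 mm, y = -70, 0, +70 mm, and two at x = -15 mm, y = -70 and +70 mm, in any order) and the two tube boxes lie at x = +70 mm, y = -57 and +57 mm with their length along the tray's y; each within about 5 mm.
There are look-alikes about, which are no part of the job. Of the things that look like the part that bears purple_box_center, take the one that is farthest from the robot's base at the start.

How it is judged:
At the end, for the whole second after the job is handed in: Every bottle is in a square bay of its tray (within 14 mm of the centre) and every box in the long bay of its tray (within 14 mm in tray x, 18 mm in y), on the floor within 4 mm, upright within 0.1 rad, at rest; green and black caps upright within 30 mm of their start (x of red_bottle_center in the frame of white_tray between -0.052 and -0.024 m and (y of red_bottle_center in the frame of white_tray between -0.046 and -0.018 m or y of red_bottle_center in the frame of white_tray between 0.018 and 0.046 m) and z of red_bottle_center in the frame of white_tray between 0.038 and 0.046 m and angle between each of red_bottle_center, blue_bottle_center, yellow_bottle_center, purple_box_center, orange_box_center, green_bottle_center, black_bottle_center's own z axis and vertical below 0.1 rad and linear speed of each of red_bottle, blue_bottle, yellow_bottle, purple_box, orange_box, green_bottle, black_bottle below 0.02 m/s and angular speed of each of red_bottle, blue_bottle, yellow_bottle, purple_box, orange_box, green_bottle, black_bottle below 0.3 rad/s and x of blue_bottle_center in the frame of white_tray between -0.052 and -0.024 m and (y of blue_bottle_center in the frame of white_tray between -0.046 and -0.018 m or y of blue_bottle_center in the frame of white_tray between 0.018 and 0.046 m) and z of blue_bottle_center in the frame of white_tray between 0.038 and 0.046 m and x of yellow_bottle_center in the frame of blue_tray between -0.052 and -0.024 m and (y of yellow_bottle_center in the frame of blue_tray between -0.046 and -0.018 m or y of yellow_bottle_center in the frame of blue_tray between 0.018 and 0.046 m) and z of yellow_bottle_center in the frame of blue_tray between 0.038 and 0.046 m and x of purple_box_center in the frame of white_tray between 0.018 and 0.046 m and y of purple_box_center in the frame of white_tray between -0.018 and 0.018 m and z of purple_box_center in the frame of white_tray between 0.028 and 0.036 m and x of orange_box_center in the frame of blue_tray between 0.018 and 0.046 m and y of orange_box_center in the frame of blue_tray between -0.018 and 0.018 m and z of orange_box_center in the frame of blue_tray between 0.028 and 0.036 m and distance of each of green_bottle_center, black_bottle_center from where it was at the start of the episode below 0.03 m); the robot touches nothing.
It fails at once if a spare bottle (green or black cap) is knocked over or moved by 30 mm or more (distance of any of green_bottle_center, black_bottle_center from where it was at the start of the episode above 0.03 m or angle between any of green_bottle_center, black_bottle_center's own z axis and vertical above 0.5 rad).
It fails at once if a bottle or box for the kits is dropped or thrown: it moves faster than 0.8 m/s (a fall of about 33 mm) without the fingers touching it ((linear speed of red_bottle above 0.8 m/s and contact force between the fingers and red_bottle below 0.05 N) or (linear speed of blue_bottle above 0.8 m/s and contact force between the fingers and blue_bottle below 0.05 N) or (linear speed of yellow_bottle above 0.8 m/s and contact force between the fingers and yellow_bottle below 0.05 N) or (linear speed of purple_box above 0.8 m/s and contact force between the fingers and purple_box below 0.05 N) or (linear speed of orange_box above 0.8 m/s and contact force between the fingers and orange_box below 0.05 N)).
It also fails if it takes over 136 s, if anything falls off the work surface, if the arm or the gripper's body presses on something with over 40 N, if the wrist force passes 120 N, or if a joint passes its speed limit or range.

## Working session

There is one attempt and no reset: what is moved stays moved. The work goes in short steps, Python scripts to look and compute and a tool call to move; the robot and the scene stay as the last step left them, time stands still between calls to the robot, and variables do not carry over. Pictures are saved under pics/ and viewed, about 12 in all and at most 16, crops included, and the job is handed in when it is done.

Besides the shell and the picture viewer there is one more tool, called as a command line: name --argument value ..., lists and objects as JSON in quotes. send_rows: Moves the arm, as the interface text tells. Its arguments: {"type":"object","properties":{"xyz":{"type":"array"},"rotation":{"type":"array"},"fingers":{"type":"array"},"squeeze":{"type":"number"}},"required":["xyz","rotation","fingers"]}

```bash
mkdir -p pics; python3 - <<'E'
from workcell import get_state, optics, manip, finder
import cv2,numpy as np
print(get_state(), manip.grasp_offset)
for n in ("top","side"):
    im=optics.camera(n); cv2.imwrite(f"pics/{n}0.png",im[:,:,::-1])
    c=optics.get_calibration(n); print(n,np.round(c["camera_matrix"],1).tolist(),np.round(c["D"],3),np.round(c["T"],3).tolist())
E
```

```text
{'time_s': 0.0, 'qpos': array([-1.34398345e+00,  3.20279525e-01,  1.56567747e+00, -2.51924925e-06,
        1.25739848e+00, -1.99876755e-02]), 'qd': array([ 0.00076215, -0.0004717 , -0.00035217, -0.00092832,  0.00135711,
       -0.00120008]), 'tau': array([-1.63344095e-03, -4.12463236e+01, -2.31973636e+01,  7.25529715e-02,
        4.55921853e-02, -1.48847607e-04]), 'tcp_pos': array([ 0.14036641, -0.55707914,  0.213128  ]), 'tcp_rot': array([ 2.09074287,  0.26118768, -2.0911313 ]), 'contact_force': array([ 0.28927437, -0.22422867, -1.38821518]), 'wrist_torque': array([ 0.00316323, -0.00114694,  0.03710573]), 'opening': 0.09118868958013607} 0.0188
top [[568.6, 0.0, 313.2], [0.0, 568.6, 233.5], [0.0, 0.0, 1.0]] [-0.13  0.    0.    0.    0.  ] [[0.118, -0.969, 0.215, 0.303], [-0.993, -0.114, 0.031, -0.011], [-0.006, -0.217, -0.976, 0.977], [0.0, 0.0, 0.0, 1.0]]
side [[608.4, 0.0, 312.9], [0.0, 608.4, 231.7], [0.0, 0.0, 1.0]] [-0.109  0.     0.     0.     0.   ] [[-0.963, -0.18, 0.2, 0.295], [-0.269, 0.685, -0.677, 0.728], [-0.015, -0.706, -0.708, 0.82], [0.0, 0.0, 0.0, 1.0]]
```

View pics/top0.png

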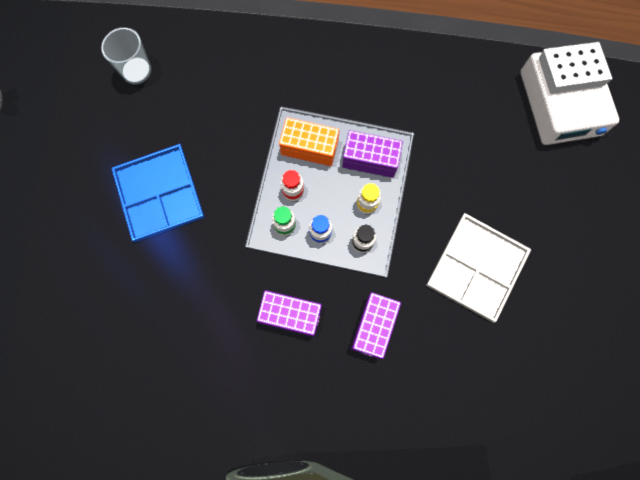

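View pics/side0.png

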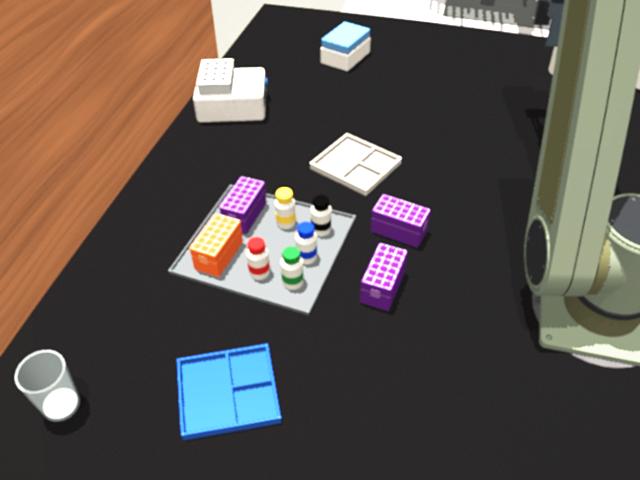

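Top view: the red cap is at (291,182), green (283,216), blue (320,226), yellow (369,193) and black (365,235). The orange box is at (309,137). The purple box in the stock tray, farthest from the base, is at (373,150), with look-alikes at (290,313) and (377,325). The blue tray is at (158,193) and the white tray at (480,267). The side view shows the same layout.

```bash
cat > h.py <<'E'
from workcell import get_state, optics, manip, finder
import cv2,numpy as np,json
from scipy.spatial.transform import Rotation as R
def proj(uv,z,c):
    uv=np.asarray(uv,float).reshape(-1,1,2)
    p=cv2.undistortPoints(uv,c["camera_matrix"],c["D"]).reshape(-1,2)
    d=np.c_[p,np.ones(len(p))]@np.asarray(c["T"])[:3,:3].T; o=np.asarray(c["T"])[:3,3]
    return (o+d*((z-o[2])/d[:,2])[:,None])[:,:2]
def rect(mask,z,c):
    """min-area rectangle of a mask at height z: centre, long axis angle, sizes (mm)"""
    cn=max(cv2.findContours(mask.astype(np.uint8),cv2.RETR_EXTERNAL,cv2.CHAIN_APPROX_NONE)[0],key=cv2.contourArea)
    (x,y),(w,h),a=cv2.minAreaRect((proj(cn.reshape(-1,2),z,c)*1000).astype(np.float32))
    if w<h: a+=90; w,h=h,w
    return (round(x),round(y)),round((a+90)%180-90,1),(round(w),round(h))
def hsv(im,lo,hi,roi=None):
    m=cv2.inRange(cv2.cvtColor(im,cv2.COLOR_RGB2HSV),np.array(lo),np.array(hi))
    return m
def goto(x,y,z,yaw=None):
    """mm, deg (jaw direction mod 180): print turn, then shift in tool axes after turning"""
    s=get_state(); M=R.from_rotvec(s["tcp_rot"]).as_matrix(); p=s["tcp_pos"]*1000
    cur=np.degrees(np.arctan2(M[1,1],M[0,1]))
    if yaw is None: yaw=cur
    yaw=cur+(yaw-cur+90)%180-90
    q6=s["qpos"][5]
    X=np.array([0,0,-1.]);t=np.radians(yaw);Y=np.array([np.cos(t),np.sin(t),0]);T=np.c_[X,Y,np.cross(X,Y)]
    rv=R.from_matrix(M.T@T).as_rotvec()
    print("t",round(s["time_s"],2),"tcp",p.round(1),"jaw",round(cur,1),"q",s["qpos"].round(2),"open",round(s["opening"]*1000,1),"F",s["contact_force"].round(1))
    print(" turn",rv.round(3)," shift(after turn)",(T.T@(np.array([x,y,z])-p)).round(1)," shift(now)",(M.T@(np.array([x,y,z])-p)).round(1))
E
python3 - <<'E'
from h import *
im=optics.camera("top");c=optics.get_calibration("top")
for n in ("white_tray","blue_tray","stock_tray"):
    for r in finder.trace(n,"top")[:2]:
        print(n,round(r["score"],2),rect(r["mask"],.008 if n[0]=='s' else .016,c))
    r=finder.pinpoint(n,"top")[0]; print("   pin",(proj(r["uv"],0,c)*1000).round())
caps={"red":(291,182),"green":(283,216),"blue":(320,226),"yellow":(369,193),"black":(365,235)}
for k in caps:
    for r in finder.pinpoint(k+"_bottle_center","top")[:2]:
        print(k,round(r["score"],2),np.round(r["uv"]),(proj(r["uv"],.040,c)*1000).round()[0])
for k in ("purple","orange"):
    for r in finder.pinpoint(k+"_box_center","top")[:4]:
        print(k,round(r["score"],2),np.round(r["uv"]),(proj(r["uv"],.030,c)*1000).round()[0])
hs=cv2.cvtColor(im,cv2.COLOR_RGB2HSV)
for k,(u,v) in dict(caps,orange=(302,134),purple=(373,150)).items(): print(k,hs[v-4,u])
E
```

```text
pin [[ 493. -268.]]
blue_tray 0.75 ((489, -272), -22.8, (148, 135))
blue_tray 0.59 ((558, 305), 26.6, (151, 137))
   pin [[558. 307.]]
stock_tray 0.88 ((602, -3), -5.4, (273, 252))
stock_tray 0.66 ((526, 9), 6.7, (50, 39))
   pin [[607.   3.]]
red 0.62 [292. 188.] [584.  65.]
green 0.78 [281. 222.] [522.  75.]
blue 0.91 [324. 227.] [523.   3.]
yellow 0.64 [367. 195.] [587. -66.]
black 0.79 [362. 235.] [516. -63.]
black 0.17 [158. 193.] [550. 295.]
purple 0.92 [378. 323.] [ 374. -105.]
purple 0.85 [372. 152.] [670. -67.]
purple 0.64 [290. 311.] [376.  42.]
orange 0.76 [310. 139.] [682.  45.]
red [  0 180 255]
green [ 69 172 248]
blue [107 180 255]
yellow [ 30 168 255]
black [165  13  77]
orange [ 24  10 255]
purple [144  32 254]
```

```bash
python3 - <<'E'
from h import *
goto(560,0,330,-5)
c=optics.get_calibration("wrist");print(np.round(c["T"],3).tolist())
im=optics.camera("top");c=optics.get_calibration("top")
hs=cv2.cvtColor(im,cv2.COLOR_RGB2HSV)
# tray by colour
m=hsv(im,(100,120,120),(115,255,255)); m[:, 215:]=0; print("blue",rect(m,.016,c))
m=hsv(im,(0,0,140),(180,60,255)); m[:205]=0; m[:,:420]=0; print("white",rect(m,.016,c))
E
```

```text
t 0.8 tcp [ 140.5 -557.6  214. ] jaw -75.9 q [-1.34  0.32  1.56  0.    1.26 -0.02] open 91.1 F [-0.9  0.1  0. ]
 turn [-1.237  0.    -0.   ]  shift(after turn) [-116.   369.3 -592. ]  shift(now) [-116.1 -438.2 -543. ]
[[0.245, -0.935, -0.256, 0.212], [-0.97, -0.236, -0.065, -0.54], [0.0, 0.264, -0.965, 0.384], [0.0, 0.0, 0.0, 1.0]]
blue ((555, 305), 26.8, (155, 135))
white ((491, -273), -22.9, (146, 134))
```

send_rows --xyz '[[-20,-3,-55],[-20,-3,-57],[-20,-3,-57],[-20,-3,-57],[-20,-3,-57],[-20,-3,-57],[0,-3,-57],[0,-3,-57],[0,-3,-57],[0,-3,-57],[0,-3,-57],[0,-3,-57]]' --rotation '[[-0.103,0,0],[-0.103,0,0],[-0.103,0,0],[-0.103,0,0],[-0.103,0,0],[-0.103,0,0],[-0.103,0,0],[-0.103,0,0],[-0.103,0,0],[-0.103,0,0],[-0.103,0,0],[-0.103,0,0]]' --fingers '[0.8,0.8,0.8,0.8,0.8,0.8,0.8,0.8,0.8,0.8,0.8,0.8]' --squeeze 15

```text
time_s: 2.35
tcp_pos: [0.5591, -0.0531, 0.3365]
tcp_rot: [1.251, 1.179, -1.247]
contact_force: [-0.1, -0.9, -0.1]
opening: 0.082
```

```bash
python3 - <<'E'
from h import *
goto(560,0,330,-5)
E
```

```text
t 2.35 tcp [559.1 -53.1 336.5] jaw -3.2 q [-0.11  0.25  1.36 -0.    1.53 -0.06] open 82.0 F [-0.1 -0.9 -0.1]
 turn [ 0.032  0.001 -0.004]  shift(after turn) [  6.5  -3.7 -53. ]  shift(now) [  6.4  -2.1 -53.1]
```

send_rows --xyz '[[0,10,-27],[0,10,-27],[0,0,0]]' --rotation '[[0.03,0,0],[0,0,0],[0,0,0]]' --fingers '[0.1,0.1,0.1]'

```text
time_s: 2.72
tcp_pos: [0.5832, 0.0054, 0.3366]
tcp_rot: [1.269, 1.168, -1.264]
contact_force: [0.1, -0.6, 0.1]
opening: 0.0545
```

```bash
python3 - <<'E'
from h import *
goto(560,0,330,-5)
c=optics.get_calibration("wrist");im=optics.camera("wrist");cv2.imwrite("pics/w1.png",im[:,:,::-1]);np.savez("w1.npz",im=im,**c)
for k in ("red","green","blue","yellow","black"):
    for r in finder.pinpoint(k+"_bottle_center","wrist")[:1]:
        print(k,round(r["score"],2),np.round(r["uv"]),(proj(r["uv"],.040,c)*1000).round()[0])
for k in ("purple","orange"):
    for r in finder.pinpoint(k+"_box_center","wrist")[:3]:
        print(k,round(r["score"],2),np.round(r["uv"]),(proj(r["uv"],.030,c)*1000).round()[0])
E
```

```text
t 2.73 tcp [583.2   5.4 336.6] jaw -4.5 q [-0.01  0.28  1.31 -0.    1.54  0.07] open 54.5 F [ 0.1 -0.6  0.1]
 turn [ 0.008  0.    -0.004]  shift(after turn) [  6.6 -22.6   7.4]  shift(now) [  6.5 -22.7   7.2]
red 0.66 [322. 152.] [593.  68.]
green 0.95 [274. 150.] [529.  76.]
blue 0.67 [271. 201.] [516.   6.]
yellow 0.65 [325. 248.] [588. -70.]
black 0.73 [276. 248.] [515. -64.]
purple 0.82 [185. 276.] [ 369. -101.]
purple 0.67 [171. 180.] [375.  46.]
purple 0.65 [377. 238.] [666. -64.]
orange 0.84 [384. 163.] [680.  46.]
```

View pics/w1.png

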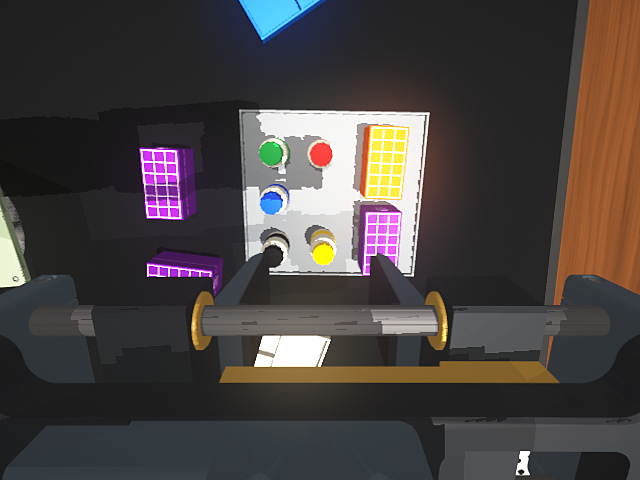

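The wrist view shows the caps: green (271,153), red (320,154), blue (272,200), black (273,253) and yellow (323,253). The orange lid is at (389,162) and the purple lid at (381,237). I'll get positions from cap colours and lid rectangles in both views.

```bash
python3 - <<'E'
from h import *
w=np.load("w1.npz"); cw=dict(w); iw=cw.pop("im")
it=optics.camera("top"); ct=optics.get_calibration("top")
rng={"red":((0,150,90),(7,255,255)),"blue":((102,150,90),(118,255,255)),"yellow":((24,120,90),(33,255,255)),"green":((50,120,90),(80,255,255))}
seed={"w":{"green":(271,153),"red":(320,154),"blue":(272,200),"yellow":(323,254)},"t":{"red":(291,179),"green":(283,214),"blue":(320,222),"yellow":(370,191)}}
for v,im,c in (("w",iw,cw),("t",it,ct)):
    for k,(lo,hi) in rng.items():
        m=hsv(im,lo,hi);u0,v0=seed[v][k];s=np.zeros_like(m);cv2.circle(s,(u0,v0),18,255,-1);m&=s
        n,l,st,ce=cv2.connectedComponentsWithStats(m);
        j=1+np.argmax(st[1:,4]); print(v,k,st[j,2:],ce[j].round(1),(proj(ce[j],.075,c)*1000).round(1)[0])
    for k,(u0,v0),(lo,hi) in (("orange",(389,162) if v=="w" else (310,133),((8,0,225),(35,255,255))),("purple",(381,237) if v=="w" else (373,148),((125,0,200),(165,255,255)))):
        m=hsv(im,lo,hi);s=np.zeros_like(m);cv2.circle(s,(u0,v0),45,255,-1);m&=s
        m=cv2.morphologyEx(m,cv2.MORPH_CLOSE,np.ones((5,5),np.uint8))
        print(v,k,rect(m,.058,c))
E
```

```text
w red [ 23  24 404] [321. 154.] [591.5  66.3]
w blue [ 23  24 389] [270.8 202.4] [520.9   9.7]
w yellow [ 21  21 338] [323.  254.3] [583.9 -67.7]
w green [ 24  23 420] [270.6 153. ] [528.   72.6]
w orange ((688, 47), 75.2, (111, 91))
w purple ((678, -63), 81.7, (103, 76))Traceback (most recent call last):
  File "<stdin>", line 10, in <module>
    return _wrapfunc(a, 'argmax', axis=axis, out=out, **kwds)
    return bound(*args, **kwds)
ValueError: attempt to get argmax of an empty sequence
```

send_rows --xyz '[[35,1,-12],[35,1,-12],[35,0,-12],[35,0,-12],[35,0,-12],[35,0,0],[10,0,0],[0,0,0]]' --rotation '[[0,0,0],[0,0,0],[0,0,0],[0,0,0],[0,0,0],[0,0,0],[0,0,0],[0,0,0]]' --fingers '[0.1,0.1,0.1,0.1,0.1,0.1,0.1,0.1]'

```text
time_s: 4.18
tcp_pos: [0.5934, 0.0611, 0.1137]
tcp_rot: [1.279, 1.157, -1.265]
contact_force: [0.2, 0.3, -1.0]
opening: 0.0505
```

```bash
python3 - <<'E'
from h import *
c=optics.get_calibration("wrist");im=optics.camera("wrist");cv2.imwrite("pics/w2.png",im[:,:,::-1])
m=hsv(im,(0,150,90),(7,255,255));n,l,st,ce=cv2.connectedComponentsWithStats(m);j=1+np.argmax(st[1:,4]);print(st[j],ce[j],(proj(ce[j],.075,c)*1000).round(1))
goto(591,66,22,-5)
E
```

```text
[ 293  225   45   48 1592] [315.15389447 249.00816583] [[591.8  68. ]]
t 4.22 tcp [593.7  61.1 114.2] jaw -5.0 q [ 0.08  0.42  1.67 -0.    1.04  0.17] open 50.1 F [ 0.4  0.4 -0.5]
 turn [-0.001 -0.    -0.013]  shift(after turn) [92.2 -3.1 -4.7]  shift(now) [92.2 -4.3 -4.7]
```

View pics/w2.png

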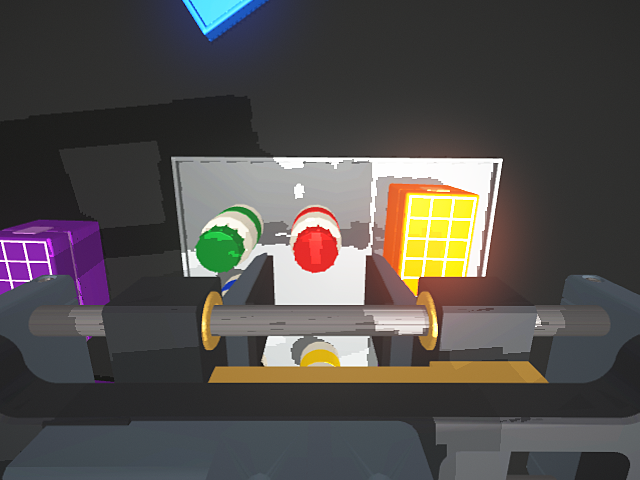

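The red cap is at (315,249), between the fingers, which gives (592,68) mm and agrees with the earlier estimate. Descend and grip.

send_rows --xyz '[[0,-2.5,-6],[25,0,0],[25,0,0],[22,0,0],[18,0,0],[0,0,0],[0,0,0],[0,0,0],[0,0,0]]' --rotation '[[0,0,-0.013],[0,0,0],[0,0,0],[0,0,0],[0,0,0],[0,0,0],[0,0,0],[0,0,0],[0,0,0]]' --fingers '[0.1,0.1,0.1,0.1,0.1,-0.6,-0.6,-0.6,-0.6]'

```text
time_s: 5.35
tcp_pos: [0.6009, 0.07, 0.0344]
tcp_rot: [1.287, 1.154, -1.257]
contact_force: [-0.4, -1.0, -0.2]
opening: 0.0376
```

```bash
python3 - <<'E'
from h import *
goto(591,66,22,-5)
E
```

```text
t 5.35 tcp [600.9  70.   34.4] jaw -5.1 q [0.1  0.52 1.74 0.   0.86 0.18] open 37.6 F [-0.4 -1.  -0.2]
 turn [-0.002 -0.005 -0.02 ]  shift(after turn) [12.4 -9.6  4.8]  shift(now) [12.2 -9.8  4.9]
```

send_rows --xyz '[[0,0,0],[0,0,0],[0,-3,2],[8,-2,0],[8,-2,0]]' --rotation '[[0,0,0],[0,0,0],[0,-0.005,-0.02],[0,0,-0.01],[0,0,-0.01]]' --fingers '[0.1,0.1,0.1,0.1,0.1]'

```text
time_s: 5.98
tcp_pos: [0.5944, 0.0686, 0.019]
tcp_rot: [1.267, 1.181, -1.288]
contact_force: [-0.1, 0.9, -0.6]
opening: 0.0505
```

```bash
python3 - <<'E'
from h import *
goto(595,67,22,-5)
c=optics.get_calibration("wrist");im=optics.camera("wrist");cv2.imwrite("pics/w3.png",im[:,:,::-1])
m=hsv(im,(0,150,90),(7,255,255));n,l,st,ce=cv2.connectedComponentsWithStats(m);j=1+np.argmax(st[1:,4]);print(st[j],ce[j],(proj(ce[j],.075,c)*1000).round(1))
E
```

```text
t 5.97 tcp [594.4  68.6  19. ] jaw -5.1 q [0.09 0.54 1.74 0.01 0.87 0.18] open 50.5 F [-0.1  0.9 -0.6]
 turn [-0.002 -0.001  0.019]  shift(after turn) [-3.   0.7  1.5]  shift(now) [-3.   0.7  1.5]
[ 294  336   77   31 2118] [332.64117092 350.06043437] [[600.3  63.3]]
```

send_rows --xyz '[[-2,3,1],[0,0,0],[0,0,0],[0,0,0]]' --rotation '[[0,0,0.015],[0,0,0],[0,0,0],[0,0,0]]' --fingers '[0.1,-0.6,-0.6,-0.6]'

```text
time_s: 6.52
tcp_pos: [0.5965, 0.0671, 0.0193]
tcp_rot: [1.272, 1.17, -1.279]
contact_force: [0.2, 0.3, -1.1]
opening: 0.0371
```

```bash
python3 - <<'E'
from h import *
goto(597,67,22,-5)
E
```

```text
t 6.53 tcp [596.5  67.1  19.3] jaw -5.1 q [0.09 0.54 1.75 0.   0.86 0.18] open 37.1 F [ 0.2  0.3 -1.1]
 turn [-0.002 -0.     0.006]  shift(after turn) [-2.7  0.5  0. ]  shift(now) [-2.7  0.4  0. ]
```

send_rows --xyz '[[-15,0,0],[-30,0,0],[-30,0,0],[-30,0,0],[-25,0,0],[-5,0,0]]' --rotation '[[0,0,0],[0,0,0],[0,0,0],[0.1,0,0],[0.1,0,0],[0.1,0,0]]' --fingers '[-0.6,-0.6,-0.6,-0.6,-0.6,-0.6]'

```text
time_s: 7.28
tcp_pos: [0.5974, 0.0671, 0.1637]
tcp_rot: [1.495, 0.996, -1.499]
contact_force: [0.6, -0.2, -1.2]
opening: 0.0372
```

```bash
python3 - <<'E'
from h import *
goto(444,-286,150,-22.8)
E
```

```text
t 7.28 tcp [597.4  67.1 163.7] jaw -22.8 q [0.09 0.4  1.58 0.   1.17 0.49] open 37.2 F [ 0.6 -0.2 -1.2]
 turn [-0.001  0.     0.003]  shift(after turn) [ 13.7  -4.5 385. ]  shift(now) [ 13.8  -4.3 385. ]
```

send_rows --xyz '[[0,0,25],[0,0,45],[0,0,45],[0,0,45],[0,0,45],[0,0,45],[0,0,45],[0,-2,45],[0,-2,30],[0,0,10],[0,0,0]]' --rotation '[[0,0,0],[0,0,0],[0,0,0],[0,0,0],[0,0,0],[0,0,0],[0,0,0],[0,0,0],[0,0,0],[0,0,0],[0,0,0]]' --fingers '[-0.6,-0.6,-0.6,-0.6,-0.6,-0.6,-0.6,-0.6,-0.6,-0.6,-0.6]'

```text
time_s: 8.65
tcp_pos: [0.4323, -0.2997, 0.1678]
tcp_rot: [1.484, 1.001, -1.494]
contact_force: [0.0, -0.3, -1.1]
opening: 0.0374
```

```bash
python3 - <<'E'
from h import *
goto(444,-286,60,-22.8)
c=optics.get_calibration("wrist");im=optics.camera("wrist");cv2.imwrite("pics/w4.png",im[:,:,::-1])
for P in ((444,-286,4),(468,-227,4),(520,-283,4)):
    T=np.linalg.inv(c["T"]);p=cv2.projectPoints(np.array(P)/1000.,cv2.Rodrigues(T[:3,:3])[0],T[:3,3],c["camera_matrix"],c["D"])[0];print(P,p.round())
E
```

```text
t 8.65 tcp [ 432.3 -299.7  167.8] jaw -22.2 q [-0.63  0.28  1.75 -0.01  1.12 -0.23] open 37.4 F [ 0.  -0.3 -1.1]
 turn [0.01  0.004 0.004]  shift(after turn) [107.8   5.5 -17.2]  shift(now) [107.7   6.1 -17.5]
(444, -286, 4) [[[325. 201.]]]
(468, -227, 4) [[[325. 136.]]]
(520, -283, 4) [[[395. 170.]]]
```

View pics/w4.png

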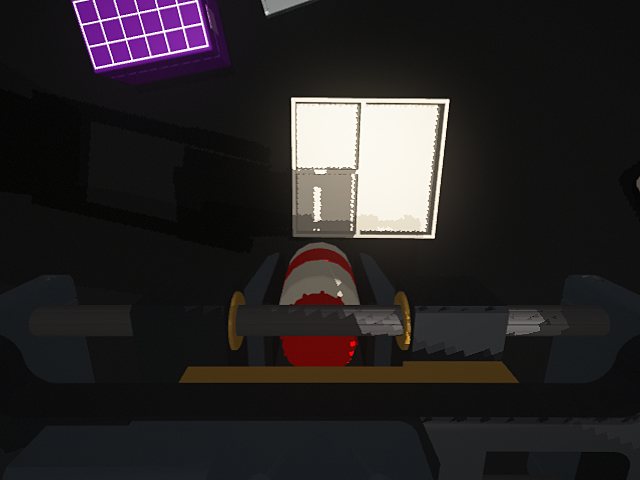

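The bay centres I predicted, (325,201), (325,136) and (395,170), fall on the bays seen at (325,203), (326,136) and (399,168), so the tray pose holds. The red bottle hangs upright in the fingers.

send_rows --xyz '[[20,3,-10],[30,3,-8],[30,0,0],[20,0,0],[0,0,0]]' --rotation '[[0.01,0.004,0.004],[0,0,0],[0,0,0],[0,0,0],[0,0,0]]' --fingers '[-0.6,-0.6,-0.6,-0.6,-0.6]'

```text
time_s: 9.32
tcp_pos: [0.448, -0.279, 0.0661]
tcp_rot: [1.491, 0.999, -1.487]
contact_force: [0.7, 0.4, -1.2]
opening: 0.0373
```

```bash
python3 - <<'E'
from h import *
goto(444,-286,22,-22.8)
E
```

```text
t 9.32 tcp [ 448.  -279.    66.1] jaw -22.3 q [-0.58  0.39  1.88  0.    0.87 -0.19] open 37.3 F [ 0.7  0.4 -1.2]
 turn [ 0.01  -0.002 -0.001]  shift(after turn) [44.1 -1.   8. ]  shift(now) [44.1 -1.1  8.1]
```

send_rows --xyz '[[10,-1,5],[12,0,2],[10,0,0],[7,0,0],[0,0,0]]' --rotation '[[0.01,0,0],[0,0,0],[0,0,0],[0,0,0],[0,0,0]]' --fingers '[-0.6,-0.6,-0.6,-0.6,-0.6]'

```text
time_s: 9.95
tcp_pos: [0.446, -0.2856, 0.0266]
tcp_rot: [1.498, 0.99, -1.491]
contact_force: [-0.1, -0.5, -1.6]
opening: 0.0373
```

```bash
python3 - <<'E'
from h import *
goto(444,-286,22,-22.8)
E
```

```text
t 9.95 tcp [ 446.  -285.6   26.6] jaw -22.8 q [-0.59  0.44  1.92  0.    0.78 -0.2 ] open 37.3 F [-0.1 -0.5 -1.6]
 turn [ 0.    -0.001 -0.005]  shift(after turn) [ 4.6 -1.7  1.2]  shift(now) [ 4.6 -1.7  1.2]
```

Lower 5 mm, release, then rise.

send_rows --xyz '[[3,-1,1],[2,0,0],[0,0,0]]' --rotation '[[0,0,-0.005],[0,0,0],[0,0,0]]' --fingers '[-0.6,-0.6,-0.6]'

```text
time_s: 10.32
tcp_pos: [0.4451, -0.2865, 0.0218]
tcp_rot: [1.497, 0.994, -1.494]
contact_force: [-0.2, 0.3, -0.6]
opening: 0.0375
```

send_rows --xyz '[[0,0,0],[0,0,0],[0,0,0],[-20,0,0],[-30,0,0],[-40,0,0],[-40,0,-15],[0,0,-30]]' --rotation '[[0,0,0],[0,0,0],[0,0,0],[0,0,0],[0,0,0],[0,0,0],[0,0,0],[0,0,0]]' --fingers '[0.1,0.1,0.1,0.1,0.1,0.1,0.1,0.1]'

```text
time_s: 11.32
tcp_pos: [0.4627, -0.2457, 0.1566]
tcp_rot: [1.5, 0.99, -1.495]
contact_force: [-0.4, -0.3, -0.1]
opening: 0.05
```

```bash
python3 - <<'E'
from h import *
goto(521,8.5,140,-5)
E
```

```text
t 11.32 tcp [ 462.7 -245.7  156.6] jaw -23.0 q [-0.51  0.28  1.77  0.    1.08 -0.11] open 50.0 F [-0.4 -0.3 -0.1]
 turn [-0.314 -0.001 -0.003]  shift(after turn) [  16.6   35.9 -258.3]  shift(now) [  16.7  -45.5 -256.8]
```

send_rows --xyz '[[0,-8,-45],[0,-8,-45],[0,-8,-45],[0,-8,-45],[0,-8,-45],[0,-4,-22],[0,0,0],[5,0,0],[5,0,0]]' --rotation '[[0,0,0],[0,0,0],[0,0,0],[0,0,0],[0,0,0],[-0.1,0,0],[-0.1,0,0],[-0.1,0,0],[-0.014,0,0]]' --fingers '[0.1,0.1,0.1,0.1,0.1,0.1,0.1,0.1,0.1]'

```text
time_s: 12.45
tcp_pos: [0.5217, 0.0088, 0.1488]
tcp_rot: [1.268, 1.165, -1.257]
contact_force: [-0.2, -0.4, 0.1]
opening: 0.0502
```

```bash
python3 - <<'E'
from h import *
c=optics.get_calibration("wrist");im=optics.camera("wrist")
m=hsv(im,(102,150,60),(118,255,255));m[:100]=0;n,l,st,ce=cv2.connectedComponentsWithStats(m);j=1+np.argmax(st[1:,4]);print(st[j],ce[j],(proj(ce[j],.075,c)*1000).round(1))
goto(521,8.5,70,-5)
E
```

```text
[ 298  221   38   41 1161] [316.50215332 241.41860465] [[520.5  10.4]]
t 12.5 tcp [521.2   8.7 148.2] jaw -4.3 q [-0.    0.28  1.79 -0.    1.06  0.07] open 50.1 F [ 0.4  0.4 -0.6]
 turn [ 0.012  0.    -0.009]  shift(after turn) [78.2 -0.2  0.3]  shift(now) [78.1 -0.9  0.2]
```

send_rows --xyz '[[25,0,-1],[25,0,0],[25,0,0],[10,0,0],[0,0,0]]' --rotation '[[-0.01,0,-0.009],[0,0,0],[0,0,0],[0,0,0],[0,0,0]]' --fingers '[0.1,0.1,0.1,0.1,0.1]'

```text
time_s: 13.12
tcp_pos: [0.5226, 0.0088, 0.0618]
tcp_rot: [1.263, 1.172, -1.261]
contact_force: [0.8, -0.1, -0.7]
opening: 0.0503
```

```bash
python3 - <<'E'
from h import *
goto(520.5,9.5,21,-5)
E
```

```text
t 13.12 tcp [522.6   8.8  61.8] jaw -4.1 q [-0.    0.39  1.9  -0.    0.86  0.07] open 50.3 F [ 0.8 -0.1 -0.7]
 turn [ 0.015  0.    -0.002]  shift(after turn) [40.8 -2.1 -0.5]  shift(now) [40.8 -2.2 -0.5]
```

send_rows --xyz '[[20,-2,-1],[14,0,0],[4,0,0],[0,0,0]]' --rotation '[[0.01,0,-0.002],[0,0,0],[0,0,0],[0,0,0]]' --fingers '[0.1,0.1,0.1,0.1]'

```text
time_s: 13.62
tcp_pos: [0.5239, 0.0097, 0.0259]
tcp_rot: [1.274, 1.163, -1.265]
contact_force: [-0.1, 0.4, -0.5]
opening: 0.0502
```

send_rows --xyz '[[0,0,0],[0,0,0],[0,0,0]]' --rotation '[[0,0,0],[0,0,0],[0,0,0]]' --fingers '[-0.6,-0.6,-0.6]'

```text
time_s: 14.0
tcp_pos: [0.5248, 0.0097, 0.0271]
tcp_rot: [1.275, 1.161, -1.263]
contact_force: [-0.6, -0.4, 0.9]
opening: 0.0376
```

send_rows --xyz '[[-15,0,0],[-30,0,0],[-30,0,0],[-30,0,0],[-25,0,0],[-5,0,0]]' --rotation '[[0,0,0],[0,0,0],[0,0,0],[0.1,0,0],[0.1,0,0],[0.12,0,0]]' --fingers '[-0.6,-0.6,-0.6,-0.6,-0.6,-0.6]'

```text
time_s: 14.75
tcp_pos: [0.5237, 0.0098, 0.1716]
tcp_rot: [1.515, 0.976, -1.495]
contact_force: [-0.2, -0.6, -0.5]
opening: 0.0377
```

```bash
python3 - <<'E'
from h import *
goto(468,-227,150,-22.8)
E
```

```text
t 14.75 tcp [523.7   9.8 171.6] jaw -23.7 q [-0.    0.26  1.76 -0.    1.11  0.41] open 37.7 F [-0.2 -0.6 -0.5]
 turn [-0.016 -0.005 -0.013]  shift(after turn) [ 21.6  40.4 239.9]  shift(now) [ 20.9  44.  239.3]
```

send_rows --xyz '[[0,6,25],[0,8,45],[0,8,45],[0,8,45],[0,8,40],[0,4,20],[5,0,8],[5,0,0]]' --rotation '[[-0.015,-0.004,-0.01],[0,0,0],[0,0,0],[0,0,0],[0,0,0],[0,0,0],[0,0,0],[0,0,0]]' --fingers '[-0.6,-0.6,-0.6,-0.6,-0.6,-0.6,-0.6,-0.6]'

```text
time_s: 15.75
tcp_pos: [0.474, -0.2228, 0.1708]
tcp_rot: [1.503, 0.982, -1.482]
contact_force: [-0.1, -0.5, -0.8]
opening: 0.0371
```

```bash
python3 - <<'E'
from h import *
goto(468,-227,65,-22.8)
im=optics.camera("top");cv2.imwrite("pics/t5.png",cv2.resize(im[170:350,300:560,::-1],None,fx=2,fy=2))
E
```

```text
t 15.75 tcp [ 474.  -222.8  170.8] jaw -22.8 q [-0.46  0.26  1.76  0.01  1.1  -0.07] open 37.1 F [-0.1 -0.5 -0.8]
 turn [ 0.001 -0.003 -0.016]  shift(after turn) [105.8  -3.9   6.2]  shift(now) [105.7  -5.7   6.5]
```

View pics/t5.png

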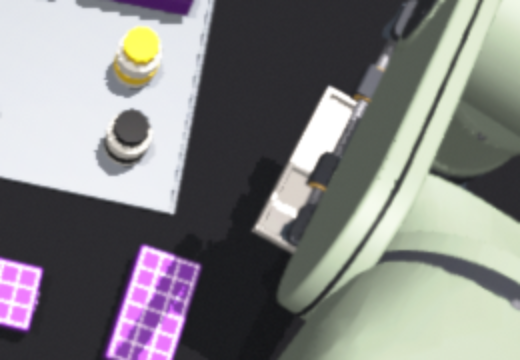

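The arm hides the white tray in this view. The yellow and black bottles are still standing. Continue down.

send_rows --xyz '[[20,-4,5],[30,-1,1],[30,0,0],[20,0,0],[0,0,0]]' --rotation '[[0,-0.003,-0.016],[0,0,0],[0,0,0],[0,0,0],[0,0,0]]' --fingers '[-0.6,-0.6,-0.6,-0.6,-0.6]'

```text
time_s: 16.42
tcp_pos: [0.4648, -0.2214, 0.0623]
tcp_rot: [1.489, 1.008, -1.497]
contact_force: [0.5, 0.4, -0.6]
opening: 0.0374
```

```bash
python3 - <<'E'
from h import *
goto(468,-227,29,-22.8)
E
```

```text
t 16.43 tcp [ 464.8 -221.4   62.3] jaw -22.4 q [-0.47  0.38  1.9   0.    0.87 -0.08] open 37.4 F [ 0.5  0.4 -0.6]
 turn [ 0.008 -0.001  0.01 ]  shift(after turn) [33.3  5.1  3.9]  shift(now) [33.3  5.4  4. ]
```

send_rows --xyz '[[12,4,3],[12,1,1],[8,0,0],[2,0,0],[0,0,0]]' --rotation '[[0.008,0,0.008],[0,0,0],[0,0,0],[0,0,0],[0,0,0]]' --fingers '[-0.6,-0.6,-0.6,-0.6,-0.6]'

```text
time_s: 17.05
tcp_pos: [0.4691, -0.2274, 0.0286]
tcp_rot: [1.497, 0.993, -1.495]
contact_force: [0.8, -0.7, -1.7]
opening: 0.0377
```

```bash
python3 - <<'E'
from h import *
goto(468,-227,29,-22.8)
E
```

```text
t 17.05 tcp [ 469.1 -227.4   28.6] jaw -22.8 q [-0.47  0.43  1.93  0.    0.78 -0.08] open 37.7 F [ 0.8 -0.7 -1.7]
 turn [-0.    -0.001 -0.001]  shift(after turn) [-0.4 -1.2  0.1]  shift(now) [-0.4 -1.2  0.1]
```

send_rows --xyz '[[1,0,0],[1,0,0]]' --rotation '[[0,0,0],[0,0,0]]' --fingers '[-0.6,-0.6]'

```text
time_s: 17.3
tcp_pos: [0.4693, -0.2275, 0.0283]
tcp_rot: [1.497, 0.992, -1.494]
contact_force: [-2.5, 3.3, 11.3]
opening: 0.0372
```

send_rows --xyz '[[0,0,0],[0,0,0],[0,0,0],[-20,0,0],[-30,0,0],[-40,0,0],[-40,0,-15],[0,0,-30]]' --rotation '[[0,0,0],[0,0,0],[0,0,0],[0,0,0],[0,0,0],[0,0,0],[0,0,0],[0,0,0]]' --fingers '[0.1,0.1,0.1,0.1,0.1,0.1,0.1,0.1]'

```text
time_s: 18.3
tcp_pos: [0.4865, -0.1865, 0.1609]
tcp_rot: [1.5, 0.992, -1.497]
contact_force: [0.9, -0.3, -0.9]
opening: 0.0502
```

```bash
python3 - <<'E'
from h import *
goto(668,-64,150,-5)
E
```

```text
t 18.3 tcp [ 486.5 -186.5  160.9] jaw -23.0 q [-0.39  0.28  1.77  0.    1.09  0.01] open 50.2 F [ 0.9 -0.3 -0.9]
 turn [-0.314 -0.001 -0.001]  shift(after turn) [  10.9  170.1 -137.9]  shift(now) [  11.1  119.1 -183.7]
```

send_rows --xyz '[[0,22,-34],[0,24,-38],[0,24,-38],[0,24,-38],[0,15,-22],[0,0,0],[10,0,0],[0,0,0]]' --rotation '[[0,0,0],[0,0,0],[0,0,0],[0,0,0],[-0.1,0,0],[-0.1,0,0],[-0.1,0,0],[-0.014,0,0]]' --fingers '[0.54,0.54,0.54,0.54,0.54,0.54,0.54,0.54]'

```text
time_s: 19.3
tcp_pos: [0.6591, -0.0663, 0.1486]
tcp_rot: [1.265, 1.173, -1.265]
contact_force: [-0.5, 0.2, -0.3]
opening: 0.0701
```

```bash
python3 - <<'E'
from h import *
c=optics.get_calibration("wrist");im=optics.camera("wrist");cv2.imwrite("pics/w6.png",im[:,:,::-1])
goto(668,-64,24,-5)
T=np.linalg.inv(c["T"])
for P in ((668,-64,58),):
    t=np.radians(-5); 
    for a,b in ((0,0),(-26,-48),(26,-48),(26,48),(-26,48)):
        Q=np.array([P[0]+a*np.cos(t)-b*np.sin(t),P[1]+a*np.sin(t)+b*np.cos(t),58])/1000
        print(cv2.projectPoints(Q,cv2.Rodrigues(T[:3,:3])[0],T[:3,3],c["camera_matrix"],c["D"])[0].round().ravel())
E
```

```text
t 19.35 tcp [659.5 -66.4 149.4] jaw -4.3 q [-0.12  0.5   1.44  0.    1.2  -0.04] open 70.7 F [0.2 0.2 0. ]
 turn [ 0.011 -0.    -0.001]  shift(after turn) [125.4   8.3  -3.2]  shift(now) [125.4   8.1  -3. ]
[330. 234.]
[298. 288.]
[359. 288.]
[364. 175.]
[298. 174.]
```

View pics/w6.png

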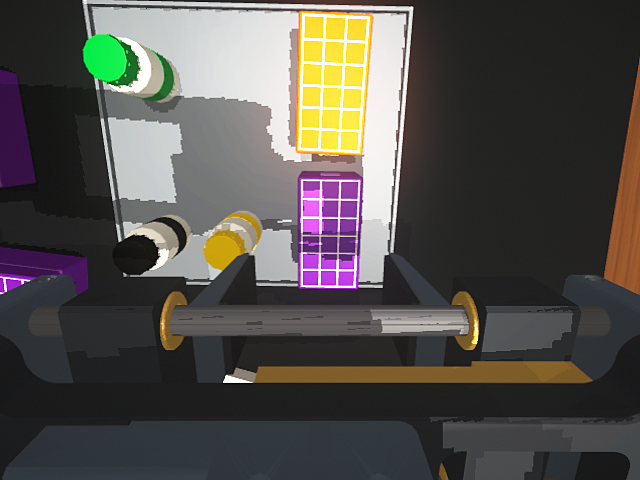

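The stock purple lid has corners at about (301,178), (362,178), (360,288) and (299,288). The projected model agrees within about 3 px, so descend.

send_rows --xyz '[[10,8,-2],[30,0,0],[30,0,0],[10,0,0],[0,0,0]]' --rotation '[[0.011,0,0],[0,0,0],[0,0,0],[0,0,0],[0,0,0]]' --fingers '[0.54,0.54,0.54,0.54,0.54]'

```text
time_s: 19.98
tcp_pos: [0.6711, -0.0656, 0.0679]
tcp_rot: [1.281, 1.159, -1.273]
contact_force: [0.1, 0.4, 0.0]
opening: 0.0704
```

```bash
python3 - <<'E'
from h import *
goto(668,-64,25,-5)
E
```

```text
t 19.98 tcp [671.1 -65.6  67.9] jaw -5.4 q [-0.11  0.58  1.52  0.    1.04 -0.02] open 70.4 F [0.1 0.4 0. ]
 turn [-0.007 -0.    -0.006]  shift(after turn) [42.9 -3.2 -1.3]  shift(now) [42.9 -3.5 -1.3]
```

send_rows --xyz '[[18,-3,-1],[16,0,0],[9,0,0],[0,0,0]]' --rotation '[[-0.005,0,-0.006],[0,0,0],[0,0,0],[0,0,0]]' --fingers '[0.54,0.54,0.54,0.54]'

```text
time_s: 20.48
tcp_pos: [0.6694, -0.0643, 0.0239]
tcp_rot: [1.276, 1.163, -1.272]
contact_force: [-0.0, -0.6, -0.8]
opening: 0.0709
```

send_rows --xyz '[[0,0,0],[0,0,0],[0,0,0],[0,0,0]]' --rotation '[[0,0,0],[0,0,0],[0,0,0],[0,0,0]]' --fingers '[-0.4,-0.4,-0.4,-0.4]' --squeeze 20

```text
time_s: 20.98
tcp_pos: [0.6701, -0.0644, 0.0249]
tcp_rot: [1.277, 1.162, -1.271]
contact_force: [-0.5, 0.3, 0.2]
opening: 0.0518
```

send_rows --xyz '[[-15,0,0],[-30,0,0],[-30,0,0],[-30,0,0],[-25,0,0],[-5,0,0]]' --rotation '[[0,0,0],[0,0,0],[0,0,0],[0.1,0,0],[0.1,0,0],[0.1,0,0]]' --fingers '[-0.4,-0.4,-0.4,-0.4,-0.4,-0.4]'

```text
time_s: 21.72
tcp_pos: [0.6699, -0.0644, 0.1697]
tcp_rot: [1.502, 0.987, -1.489]
contact_force: [0.1, -0.6, -1.8]
opening: 0.0521
```

```bash
python3 - <<'E'
from h import *
goto(521,-283,150,-22.8)
E
```

```text
t 21.73 tcp [669.9 -64.4 169.7] jaw -22.9 q [-0.11  0.5   1.39  0.    1.24  0.29] open 52.1 F [ 0.1 -0.6 -1.8]
 turn [-0.001 -0.003 -0.009]  shift(after turn) [ 19.7 -52.6 259.2]  shift(now) [ 18.5 -52.5 259.3]
```

send_rows --xyz '[[0,-6,25],[0,-9,42],[0,-9,42],[0,-9,42],[0,-9,42],[0,-8,38],[0,-3,15],[5,0,3],[0,0,0]]' --rotation '[[0,-0.003,-0.008],[0,0,0],[0,0,0],[0,0,0],[0,0,0],[0,0,0],[0,0,0],[0,0,0],[0,0,0]]' --fingers '[-0.4,-0.4,-0.4,-0.4,-0.4,-0.4,-0.4,-0.4,-0.4]'

```text
time_s: 22.85
tcp_pos: [0.5147, -0.2839, 0.1684]
tcp_rot: [1.491, 0.995, -1.492]
contact_force: [0.0, 0.6, -0.6]
opening: 0.0523
```

```bash
python3 - <<'E'
from h import *
goto(521,-283,65,-22.8)
E
```

```text
t 22.85 tcp [ 514.7 -283.9  168.4] jaw -22.5 q [-0.52  0.37  1.61 -0.    1.16 -0.13] open 52.3 F [ 0.   0.6 -0.6]
 turn [ 0.006  0.002 -0.002]  shift(after turn) [103.4   5.4  -3.3]  shift(now) [103.4   5.3  -3.4]
```

send_rows --xyz '[[5,6,-3],[25,0,0],[30,0,0],[25,0,0],[5,0,0]]' --rotation '[[0.006,0.002,-0.002],[0,0,0],[0,0,0],[0,0,0],[0,0,0]]' --fingers '[-0.4,-0.4,-0.4,-0.4,-0.4]'

```text
time_s: 23.48
tcp_pos: [0.5276, -0.279, 0.0752]
tcp_rot: [1.494, 0.997, -1.488]
contact_force: [0.4, 0.5, -0.9]
opening: 0.0521
```

```bash
python3 - <<'E'
from h import *
goto(521,-283,27,-22.8)
E
```

```text
t 23.48 tcp [ 527.6 -279.    75.2] jaw -22.4 q [-0.51  0.47  1.71  0.    0.96 -0.12] open 52.1 F [ 0.4  0.5 -0.9]
 turn [ 0.006 -0.002 -0.003]  shift(after turn) [48.2 -4.5  6.3]  shift(now) [48.2 -4.7  6.4]
```

send_rows --xyz '[[12,-4,5],[14,0,1],[12,0,0],[5,0,0],[0,0,0]]' --rotation '[[0.006,-0.002,-0.003],[0,0,0],[0,0,0],[0,0,0],[0,0,0]]' --fingers '[-0.4,-0.4,-0.4,-0.4,-0.4]'

```text
time_s: 24.1
tcp_pos: [0.5234, -0.2832, 0.0308]
tcp_rot: [1.496, 0.992, -1.494]
contact_force: [-0.0, -0.1, -1.4]
opening: 0.0516
```

```bash
python3 - <<'E'
from h import *
goto(521,-283,27,-22.8)
E
```

```text
t 24.1 tcp [ 523.4 -283.2   30.8] jaw -22.7 q [-0.52  0.52  1.76  0.    0.87 -0.12] open 51.6 F [-0.  -0.1 -1.4]
 turn [ 0.001  0.    -0.002]  shift(after turn) [ 3.8 -2.3  0.7]  shift(now) [ 3.8 -2.3  0.7]
```

send_rows --xyz '[[2.5,-2,0],[1.5,0,0],[0.5,0,0]]' --rotation '[[0,0,0],[0,0,0],[0,0,0]]' --fingers '[-0.4,-0.4,-0.4]'

```text
time_s: 24.48
tcp_pos: [0.5221, -0.2829, 0.0271]
tcp_rot: [1.496, 0.99, -1.492]
contact_force: [1.0, 0.1, -1.4]
opening: 0.0519
```

send_rows --xyz '[[0,0,0],[0,0,0],[0,0,0],[-20,0,0],[-30,0,0],[-40,0,0],[-40,0,-15],[0,0,-30]]' --rotation '[[0,0,0],[0,0,0],[0,0,0],[0,0,0],[0,0,0],[0,0,0],[0,0,0],[0,0,0]]' --fingers '[0.4,0.4,0.4,0.4,0.4,0.4,0.4,0.4]'

```text
time_s: 25.48
tcp_pos: [0.5393, -0.242, 0.1618]
tcp_rot: [1.499, 0.987, -1.493]
contact_force: [0.5, -0.5, -0.7]
opening: 0.0639
```

```bash
python3 - <<'E'
from h import *
goto(584,-68,150,-5)
E
```

```text
t 25.48 tcp [ 539.3 -242.   161.8] jaw -22.9 q [-0.44  0.38  1.61 -0.    1.14 -0.04] open 63.9 F [ 0.5 -0.5 -0.7]
 turn [-0.313  0.001 -0.006]  shift(after turn) [  11.8   29.3 -177.2]  shift(now) [  11.6  -26.7 -177.6]
```

send_rows --xyz '[[0,-5,-30],[0,-6,-40],[0,-6,-40],[0,-6,-40],[0,-3,-20],[0,0,0],[10,0,0],[0,0,0]]' --rotation '[[0,0,-0.006],[0,0,0],[0,0,0],[0,0,0],[-0.1,0,0],[-0.1,0,0],[-0.1,0,0],[-0.014,0,0]]' --fingers '[0.1,0.1,0.1,0.1,0.1,0.1,0.1,0.1]'

```text
time_s: 26.48
tcp_pos: [0.584, -0.0677, 0.1535]
tcp_rot: [1.265, 1.169, -1.261]
contact_force: [-0.4, -0.9, 1.5]
opening: 0.0499
```

```bash
python3 - <<'E'
from h import *
c=optics.get_calibration("wrist");im=optics.camera("wrist")
m=hsv(im,(22,120,60),(34,255,255));m[:,:260]=0;m[:,380:]=0;m[:190]=0;m[300:]=0;n,l,st,ce=cv2.connectedComponentsWithStats(m);j=1+np.argmax(st[1:,4]);print(st[j],ce[j],(proj(ce[j],.075,c)*1000).round(1))
goto(584,-68,70,-5)
E
```

```text
[ 299  219   39   41 1154] [318.37521664 239.42720971] [[583.9 -66.1]]
t 26.52 tcp [584.5 -67.9 154.1] jaw -4.3 q [-0.13  0.38  1.63 -0.    1.13 -0.06] open 50.1 F [ 1.3 -0.  -0.3]
 turn [ 0.013  0.001 -0.006]  shift(after turn) [84.1 -0.5  0.2]  shift(now) [84.1 -1.   0.1]
```

send_rows --xyz '[[25,-1,-1],[30,0,0],[25,0,0],[10,0,0],[0,0,0]]' --rotation '[[0.01,0,-0.006],[0,0,0],[0,0,0],[0,0,0],[0,0,0]]' --fingers '[0.1,0.1,0.1,0.1,0.1]'

```text
time_s: 27.15
tcp_pos: [0.5867, -0.0681, 0.0655]
tcp_rot: [1.279, 1.158, -1.272]
contact_force: [0.6, 0.5, 0.1]
opening: 0.0501
```

```bash
python3 - <<'E'
from h import *
goto(584,-67,21,-5)
E
```

```text
t 27.15 tcp [586.7 -68.1  65.5] jaw -5.3 q [-0.13  0.47  1.74 -0.    0.93 -0.04] open 50.1 F [0.6 0.5 0.1]
 turn [-0.005  0.001 -0.007]  shift(after turn) [44.5 -2.8 -0.9]  shift(now) [44.5 -3.2 -0.9]
```

send_rows --xyz '[[20,-3,-1],[16,0,0],[9,0,0],[1,0,0]]' --rotation '[[0,0,-0.007],[0,0,0],[0,0,0],[0,0,0]]' --fingers '[0.1,0.1,0.1,0.1]'

```text
time_s: 27.65
tcp_pos: [0.5851, -0.0671, 0.018]
tcp_rot: [1.277, 1.16, -1.276]
contact_force: [-1.0, 0.7, 0.2]
opening: 0.0499
```

send_rows --xyz '[[0,0,0],[0,0,0],[0,0,0]]' --rotation '[[0,0,0],[0,0,0],[0,0,0]]' --fingers '[-0.6,-0.6,-0.6]' --squeeze 15

```text
time_s: 28.02
tcp_pos: [0.5857, -0.0671, 0.0187]
tcp_rot: [1.278, 1.159, -1.275]
contact_force: [0.3, 0.0, -1.7]
opening: 0.0376
```

send_rows --xyz '[[-15,0,0],[-30,0,0],[-30,0,0],[-30,0,0],[-30,0,0],[-15,0,0],[0,0,0]]' --rotation '[[0,0,0],[0,0,0],[0,0,0],[-0.13,0,0],[-0.14,0,0],[-0.14,0,0],[-0.14,0,0]]' --fingers '[-0.6,-0.6,-0.6,-0.6,-0.6,-0.6,-0.6]'

```text
time_s: 28.9
tcp_pos: [0.586, -0.0669, 0.1819]
tcp_rot: [0.855, 1.384, -0.848]
contact_force: [-0.9, 0.7, -0.3]
opening: 0.0373
```

```bash
python3 - <<'E'
from h import *
goto(537,260,170,26.5)
E
```

```text
t 28.9 tcp [586.  -66.9 181.9] jaw 27.2 q [-0.13  0.36  1.59 -0.    1.18 -0.61] open 37.3 F [-0.9  0.7 -0.3]
 turn [ 0.012  0.009 -0.01 ]  shift(after turn) [  11.9  102.  -314.5]  shift(now) [  10.3  105.8 -313.3]
```

send_rows --xyz '[[0,8,-25],[0,14,-42],[0,14,-42],[0,14,-42],[0,14,-42],[0,14,-42],[0,10,-32],[0,5,-15],[0,0,0]]' --rotation '[[0.012,0.009,-0.01],[0,0,0],[0,0,0],[0,0,0],[0,0,0],[0,0,0],[0,0,0],[0,0,0],[0,0,0]]' --fingers '[-0.6,-0.6,-0.6,-0.6,-0.6,-0.6,-0.6,-0.6,-0.6]'

```text
time_s: 30.02
tcp_pos: [0.5436, 0.2346, 0.1939]
tcp_rot: [0.87, 1.38, -0.853]
contact_force: [-0.7, 0.2, 0.2]
opening: 0.0376
```

```bash
python3 - <<'E'
from h import *
goto(537,260,65,26.5)
c=optics.get_calibration("wrist");im=optics.camera("wrist")
T=np.linalg.inv(c["T"])
for P in ((537,260,4),(509,318,4),(586,320,4)):
    p=cv2.projectPoints(np.array(P)/1000.,cv2.Rodrigues(T[:3,:3])[0],T[:3,3],c["camera_matrix"],c["D"])[0].ravel();print(P,p.round())
    if 0<p[0]<640 and 0<p[1]<480: im=cv2.circle(im.copy(),tuple(int(i) for i in p),3,(255,0,0),-1)
cv2.imwrite("pics/w7.png",im[:,:,::-1])
E
```

```text
t 30.02 tcp [543.6 234.6 193.9] jaw 26.4 q [ 0.39  0.35  1.57 -0.    1.21 -0.07] open 37.6 F [-0.7  0.2  0.2]
 turn [-0.001  0.005 -0.016]  shift(after turn) [128.9   5.4 -25.6]  shift(now) [128.8   3.4 -26.3]
(537, 260, 4) [322. 189.]
(509, 318, 4) [322. 127.]
(586, 320, 4) [388. 159.]
```

View pics/w7.png

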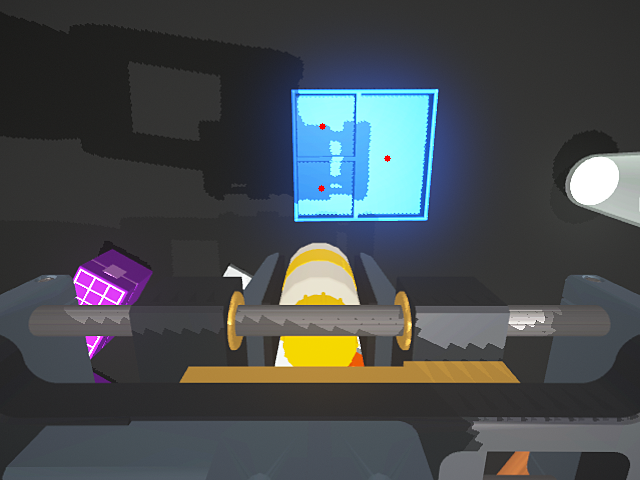

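Marked bay targets fall at (322,189), (322,127) and (388,159), against observed centres of about (324,188), (326,127) and (393,157). That is good for the bottle. I'll shift the box target about 5 mm along tray x.

send_rows --xyz '[[20,4,-15],[30,0,-11],[30,0,0],[30,0,0],[15,0,0],[0,0,0]]' --rotation '[[0,0.005,-0.016],[0,0,0],[0,0,0],[0,0,0],[0,0,0],[0,0,0]]' --fingers '[-0.6,-0.6,-0.6,-0.6,-0.6,-0.6]'

```text
time_s: 30.82
tcp_pos: [0.5354, 0.2565, 0.0599]
tcp_rot: [0.865, 1.394, -0.876]
contact_force: [-0.4, 0.1, 0.2]
opening: 0.0374
```

```bash
python3 - <<'E'
from h import *
goto(538,261,21,26.5)
E
```

```text
t 30.82 tcp [535.4 256.5  59.9] jaw 25.9 q [ 0.43  0.49  1.72  0.    0.94 -0.03] open 37.4 F [-0.4  0.1  0.2]
 turn [-0.01  -0.     0.008]  shift(after turn) [38.9  4.3 -2.9]  shift(now) [38.9  4.6 -2.9]
```

send_rows --xyz '[[12,4,-2],[12,0,-1],[9,0,0],[3,0,0],[0,0,0]]' --rotation '[[-0.01,0,0.008],[0,0,0],[0,0,0],[0,0,0],[0,0,0]]' --fingers '[-0.6,-0.6,-0.6,-0.6,-0.6]'

```text
time_s: 31.45
tcp_pos: [0.5396, 0.2619, 0.0236]
tcp_rot: [0.865, 1.391, -0.858]
contact_force: [0.1, -0.2, -0.3]
opening: 0.038
```

```bash
python3 - <<'E'
from h import *
goto(538,261,21,26.5)
E
```

```text
t 31.45 tcp [539.6 261.9  23.6] jaw 26.5 q [ 0.43  0.53  1.75  0.    0.85 -0.03] open 38.0 F [ 0.1 -0.2 -0.3]
 turn [ 0.    -0.    -0.005]  shift(after turn) [ 2.6 -1.9  0.1]  shift(now) [ 2.6 -1.9  0.1]
```

send_rows --xyz '[[1.5,-1,0],[1,0,0],[0.5,0,0]]' --rotation '[[0,0,-0.003],[0,0,0],[0,0,0]]' --fingers '[-0.6,-0.6,-0.6]'

```text
time_s: 31.82
tcp_pos: [0.5393, 0.2617, 0.0213]
tcp_rot: [0.865, 1.391, -0.859]
contact_force: [0.6, 0.2, -0.3]
opening: 0.0378
```

send_rows --xyz '[[0,0,0],[0,0,0],[0,0,0],[-20,0,0],[-30,0,0],[-40,0,0],[-40,0,0],[0,0,15]]' --rotation '[[0,0,0],[0,0,0],[0,0,0],[0,0,0],[0,0,0],[0,0,0],[0,0,0],[0,0,0]]' --fingers '[0.1,0.1,0.1,0.1,0.1,0.1,0.1,0.1]'

```text
time_s: 32.83
tcp_pos: [0.5455, 0.2484, 0.1553]
tcp_rot: [0.863, 1.392, -0.858]
contact_force: [0.5, 0.4, -0.4]
opening: 0.0499
```

```bash
python3 - <<'E'
from h import *
goto(681,47,160,-5)
E
```

```text
t 32.83 tcp [545.5 248.4 155.3] jaw 26.6 q [ 0.41  0.4   1.6   0.    1.14 -0.06] open 49.9 F [ 0.5  0.4 -0.4]
 turn [ 0.551 -0.001 -0.004]  shift(after turn) [ -4.7 152.6 188.8]  shift(now) [ -4.6  31.1 240.7]
```

send_rows --xyz '[[0,3,25],[0,6,45],[0,6,45],[0,6,45],[0,6,45],[0,4,30],[0,0,3],[0,0,0],[0,0,0]]' --rotation '[[0,0,-0.004],[0,0,0],[0,0,0],[0,0,0],[0,0,0],[0.14,0,0],[0.14,0,0],[0.14,0,0],[0.13,0,0]]' --fingers '[0.54,0.54,0.54,0.54,0.54,0.54,0.54,0.54,0.54]'

```text
time_s: 33.95
tcp_pos: [0.6793, 0.0354, 0.1428]
tcp_rot: [1.276, 1.166, -1.303]
contact_force: [-0.4, -0.9, -0.2]
opening: 0.0703
```

```bash
python3 - <<'E'
from h import *
c=optics.get_calibration("wrist");im=optics.camera("wrist").copy()
goto(681,47,70,-5)
T=np.linalg.inv(c["T"]);t=np.radians(-5)
for a,b in ((0,0),(-26,-48),(26,-48),(26,48),(-26,48)):
    Q=np.array([681+a*np.cos(t)-b*np.sin(t),47+a*np.sin(t)+b*np.cos(t),58])/1000
    p=cv2.projectPoints(Q,cv2.Rodrigues(T[:3,:3])[0],T[:3,3],c["camera_matrix"],c["D"])[0].ravel()
    cv2.circle(im,tuple(int(i) for i in p),3,(255,0,255),-1)
cv2.imwrite("pics/w8.png",im[:,:,::-1])
E
```

```text
t 34.0 tcp [679.1  35.4 142.5] jaw -6.3 q [ 0.04  0.54  1.39 -0.    1.23  0.15] open 70.1 F [0.  0.2 0.2]
 turn [-0.023  0.005  0.018]  shift(after turn) [ 72.5   0.8 -11.7]  shift(now) [ 72.4   1.8 -12.1]
```

View pics/w8.png

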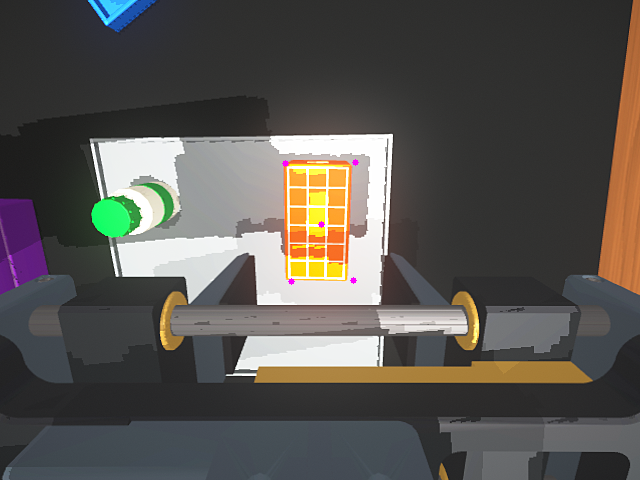

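The orange lid spans (287,165) to (346,280), centred at (318,223) against the model's (321,224). So its x is about 678.5 mm and its yaw about -7°. Keep the present yaw.

send_rows --xyz '[[5,0,-11],[30,0,-1],[30,0,0],[8,0,0],[0,0,0]]' --rotation '[[0,0.005,0.018],[0,0,0],[0,0,0],[0,0,0],[0,0,0]]' --fingers '[0.54,0.54,0.54,0.54,0.54]'

```text
time_s: 34.62
tcp_pos: [0.679, 0.0494, 0.0648]
tcp_rot: [1.284, 1.16, -1.283]
contact_force: [-0.1, -0.1, 0.9]
opening: 0.0707
```

```bash
python3 - <<'E'
from h import *
goto(678.5,47,25,-6.5)
E
```

```text
t 34.62 tcp [679.   49.4  64.8] jaw -5.8 q [0.06 0.6  1.5  0.   1.05 0.16] open 70.7 F [-0.1 -0.1  0.9]
 turn [ 0.012 -0.001  0.   ]  shift(after turn) [39.8 -0.2  2.4]  shift(now) [39.8 -0.2  2.4]
```

send_rows --xyz '[[18,0,2],[15,0,0],[7,0,0],[0,0,0]]' --rotation '[[0.012,0,0],[0,0,0],[0,0,0],[0,0,0]]' --fingers '[0.54,0.54,0.54,0.54]'

```text
time_s: 35.12
tcp_pos: [0.6799, 0.0474, 0.0239]
tcp_rot: [1.294, 1.152, -1.289]
contact_force: [-0.4, -0.3, 0.2]
opening: 0.07
```

send_rows --xyz '[[0,0,0],[0,0,0],[0,0,0],[0,0,0]]' --rotation '[[0,0,0],[0,0,0],[0,0,0],[0,0,0]]' --fingers '[-0.4,-0.4,-0.4,-0.4]' --squeeze 20

```text
time_s: 35.62
tcp_pos: [0.6806, 0.0474, 0.025]
tcp_rot: [1.296, 1.151, -1.288]
contact_force: [0.1, 0.3, -1.1]
opening: 0.0521
```

send_rows --xyz '[[-15,0,0],[-30,0,0],[-30,0,0],[-30,0,0],[-30,0,0],[-10,0,0],[0,0,0]]' --rotation '[[0,0,0],[0,0,0],[0,0,0],[-0.14,0,0],[-0.14,0,0],[-0.14,0,0],[-0.14,0,0]]' --fingers '[-0.4,-0.4,-0.4,-0.4,-0.4,-0.4,-0.4]'

```text
time_s: 36.5
tcp_pos: [0.6808, 0.0474, 0.1823]
tcp_rot: [0.865, 1.384, -0.853]
contact_force: [0.2, 0.4, -1.0]
opening: 0.0522
```

```bash
python3 - <<'E'
from h import *
goto(590,322,165,26.5)
E
```

```text
t 36.5 tcp [680.8  47.4 182.3] jaw 26.6 q [ 0.05  0.5   1.35  0.    1.27 -0.41] open 52.2 F [ 0.2  0.4 -1. ]
 turn [ 0.002  0.004 -0.011]  shift(after turn) [  17.3   41.2 -286.3]  shift(now) [  16.6   41.7 -286.2]
```

send_rows --xyz '[[0,4,-25],[0,6,-42],[0,6,-42],[0,6,-42],[0,6,-42],[0,6,-42],[0,5,-32],[0,2,-13],[0,0,-3],[0,0,0]]' --rotation '[[0,0.004,-0.011],[0,0,0],[0,0,0],[0,0,0],[0,0,0],[0,0,0],[0,0,0],[0,0,0],[0,0,0],[0,0,0]]' --fingers '[-0.4,-0.4,-0.4,-0.4,-0.4,-0.4,-0.4,-0.4,-0.4,-0.4]'

```text
time_s: 37.75
tcp_pos: [0.5841, 0.336, 0.1879]
tcp_rot: [0.873, 1.391, -0.868]
contact_force: [-0.4, -0.7, -1.5]
opening: 0.0522
```

```bash
python3 - <<'E'
from h import *
goto(590,322,70,26.5)
E
```

```text
t 37.75 tcp [584.1 336.  187.9] jaw 25.9 q [0.5  0.49 1.36 0.   1.29 0.05] open 52.2 F [-0.4 -0.7 -1.5]
 turn [-0.011 -0.003 -0.002]  shift(after turn) [117.9  -1.   15.1]  shift(now) [117.9  -1.1  15.5]
```

send_rows --xyz '[[5,-1,11],[30,0,3],[35,0,0],[30,0,0],[10,0,0],[0,0,0]]' --rotation '[[-0.01,-0.003,-0.002],[0,0,0],[0,0,0],[0,0,0],[0,0,0],[0,0,0]]' --fingers '[-0.4,-0.4,-0.4,-0.4,-0.4,-0.4]'

```text
time_s: 38.5
tcp_pos: [0.5941, 0.3128, 0.0753]
tcp_rot: [0.867, 1.387, -0.869]
contact_force: [0.4, -0.3, -1.4]
opening: 0.0517
```

```bash
python3 - <<'E'
from h import *
goto(590,322,27,26.5)
E
```

```text
t 38.5 tcp [594.1 312.8  75.3] jaw 26.0 q [ 0.47  0.57  1.51 -0.    1.06  0.02] open 51.7 F [ 0.4 -0.3 -1.4]
 turn [-0.009  0.004 -0.001]  shift(after turn) [ 48.3   0.4 -10.1]  shift(now) [ 48.2   0.3 -10.2]
```

send_rows --xyz '[[12,0,-8],[14,0,-2],[12,0,0],[6,-1,0],[0,0,0]]' --rotation '[[-0.009,0.004,0],[0,0,0],[0,0,0],[0,0,0],[0,0,0]]' --fingers '[-0.4,-0.4,-0.4,-0.4,-0.4]'

```text
time_s: 39.12
tcp_pos: [0.5901, 0.3226, 0.0308]
tcp_rot: [0.865, 1.391, -0.857]
contact_force: [0.4, 0.2, -1.8]
opening: 0.0517
```

```bash
python3 - <<'E'
from h import *
goto(590,322,27,26.5)
E
```

```text
t 39.12 tcp [590.1 322.6  30.8] jaw 26.6 q [0.48 0.61 1.56 0.   0.96 0.02] open 51.7 F [ 0.4  0.2 -1.8]
 turn [ 0.001 -0.001 -0.005]  shift(after turn) [ 3.8 -0.3  0.5]  shift(now) [ 3.8 -0.4  0.5]
```

send_rows --xyz '[[2.5,0,0],[1.5,0,0],[0.5,0,0]]' --rotation '[[0,0,-0.003],[0,0,0],[0,0,0]]' --fingers '[-0.4,-0.4,-0.4]'

```text
time_s: 39.5
tcp_pos: [0.5908, 0.3229, 0.0269]
tcp_rot: [0.864, 1.392, -0.858]
contact_force: [-0.7, -0.5, -0.2]
opening: 0.0521
```

send_rows --xyz '[[0,0,0],[0,0,0],[0,0,0],[-20,0,0],[-30,0,0],[-40,0,0],[-40,0,0],[-20,0,30],[0,0,45],[0,0,45],[0,0,20]]' --rotation '[[0,0,0],[0,0,0],[0,0,0],[0,0,0],[0,0,0],[0,0,0],[0,0,0],[0,0,0],[0,0,0],[0,0,0],[0,0,0]]' --fingers '[0.4,0.4,0.4,0.4,0.4,0.4,0.4,0.4,0.4,0.4,0.4]'

```text
time_s: 40.88
tcp_pos: [0.6546, 0.1965, 0.1841]
tcp_rot: [0.864, 1.39, -0.851]
contact_force: [-0.6, 0.4, -0.2]
opening: 0.064
```

```bash
python3 - <<'E'
from h import *
goto(590,182,200)
im=optics.camera("side");cv2.imwrite("pics/s9.png",im[:,:,::-1])
im=optics.camera("top");cv2.imwrite("pics/t9.png",im[:,:,::-1])
E
```

```text
t 40.88 tcp [654.6 196.5 184.1] jaw 26.8 q [ 0.27  0.51  1.34  0.    1.28 -0.19] open 64.0 F [-0.6  0.4 -0.2]
 turn [ 0.    -0.    -0.009]  shift(after turn) [-15.9 -64.2 -16.2]  shift(now) [-16.4 -64.  -16.2]
```

View pics/s9.png

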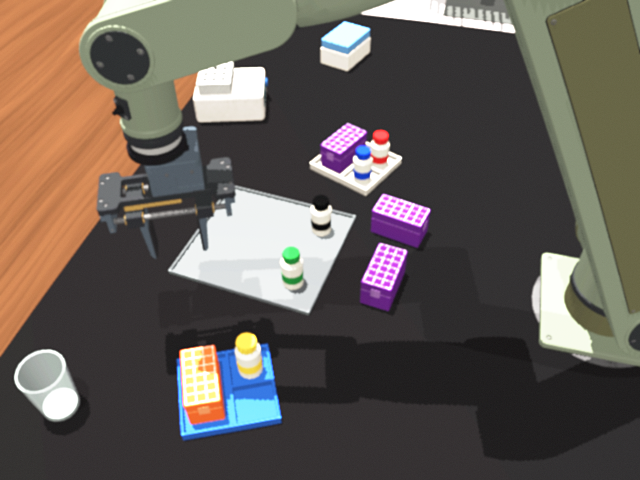

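View pics/t9.png

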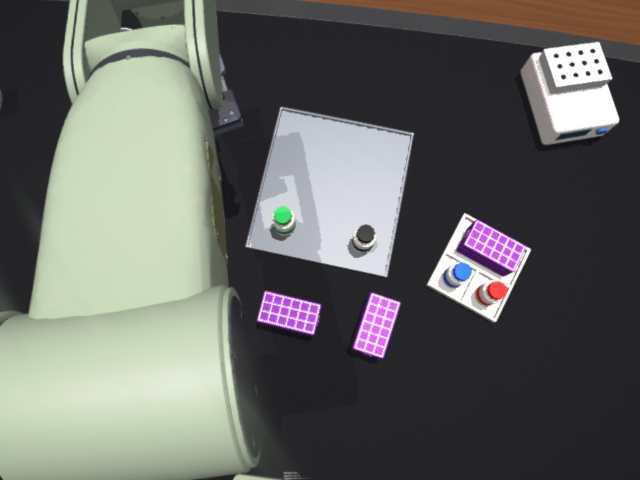

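Side view: yellow (248,357) and orange (200,385) stand in the blue tray. Purple (344,147), blue (363,164) and red (380,150) are in the white tray. Green and black stand as before. The top view agrees for the white tray, so I'll check numerically in tray frames.

```bash
python3 - <<'E'
from h import *
tr={"w":((491,-271),-22.8),"b":((559,307),26.5)}
def loc(p,t):
    (x,y),a=tr[t];a=np.radians(a);d=np.array(p)-(x,y);return (np.array([[np.cos(a),np.sin(a)],[-np.sin(a),np.cos(a)]])@d).round(1)
C={n:(optics.camera(n),optics.get_calibration(n)) for n in ("top","side")}
def cap(v,k,lo,hi,uv,t,z=.077,r=14):
    im,c=C[v];m=hsv(im,lo,hi);s=np.zeros_like(m);cv2.circle(s,uv,r,255,-1);m&=s
    n,l,st,ce=cv2.connectedComponentsWithStats(m);j=1+np.argmax(st[1:,4]);p=(proj(ce[j],z,c)*1000)[0];print(v,k,st[j,4],p.round(),loc(p,t))
for v,uvr,uvb in (("top",(494,289),(462,270)),("side",(380,137),(363,153))):
    cap(v,"red",(0,140,80),(8,255,255),uvr,"w",r=11); cap(v,"blue",(102,140,80),(118,255,255),uvb,"w",r=11)
cap("side","yellow",(22,110,80),(34,255,255),(246,343),"b",r=13)
for v,k,lo,hi,uv,r,t in (("top","purple",(120,20,60),(165,255,255),(494,245),36,"w"),("side","purple",(120,20,60),(165,255,255),(344,140),30,"w"),("side","orange",(8,20,225),(35,255,255),(200,370),42,"b")):
    res=finder.pinpoint(k+"_box_center",v)
    for q in res:
        if np.hypot(*(np.array(q["uv"])-uv))<40:
            p=(proj(q["uv"],.032,C[v][1])*1000)[0];print(v,k,"pin",round(q["score"],2),p.round(),loc(p,t))
for v in C:
  for k,p0 in (("red","w"),("blue","w"),("yellow","b")):
    for q in finder.pinpoint(k+"_bottle_center",v)[:1]:
        p=(proj(q["uv"],.042,C[v][1])*1000)[0];print(v,k,"pin",round(q["score"],2),p.round(),loc(p,p0))
E
```

```text
top red 244 [ 443. -285.] [-38.4 -31.9]
top blue 250 [ 467. -228.] [-38.7  30.8]
side red 202 [ 446. -285.] [-36.5 -30.3]
side blue 155 [ 469. -223.] [-38.6  36.1]
side yellow 334 [538. 264.] [-37.4 -29. ]
top purple pin 0.6 [ 526. -293.] [41.4 -7. ]
side purple pin 0.84 [ 526. -285.] [37.5  0.3]
side orange pin 0.6 [592. 322.] [36.3 -1.3]
top red pin 0.75 [ 440. -287.] [-40.9 -34.3]
top blue pin 0.82 [ 470. -229.] [-35.9  30.6]
side red pin 0.6 [ 448. -297.] [-29.4 -40.5]
side blue pin 0.73 [ 472. -228.] [-34.1  32. ]
side yellow pin 0.55 [541. 263.] [-36.2 -31.5]
```

```bash
python3 -c "
from workcell import manip
print(manip.close_job())"
```

```text
the job is handed in; nothing more can be done
None
```

I made up both kits and handed the job in at about 41 s of robot time; no verdict was reported. The white tray holds the red and blue bottles and the purple box that was in the stock tray, farthest from the base. The blue tray holds the yellow bottle and the orange box.

**Kit bottles:** the last side and top pictures put the three caps within about 5 mm of their bay centres. One network reading put red about 12 mm off its bay centre. The cap measurements from both cameras disagreed with it, at 0–2 mm off, so I trusted those. Yellow was seen only by the side camera, because the arm hid the blue tray from above.

**Boxes:** both lie lid-up in the long bays. The network readings are 4–10 mm from centre in tray x (limit 14) and within 7 mm in y (limit 18). The gripper's release positions suggest they are closer than that.

**Spare bottles:** green and black look upright where they started. I judged this from the pictures and did not measure them.

**Other checks:**
- **First grasp:** the first grip on red was too high and pulled the bottle about 9 mm. I released it, went lower and gripped again.
- **Set-down:** only blue clearly pressed on the floor before release, at 11 N. The others were let go within about 1–2 mm of the floor by calculated height.

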